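# Weigh the red tin on the hook scale

### The arm

A 6-joint arm with a two-finger parallel gripper is mounted at the origin on the work surface. World frame = base frame: x ahead of the robot, y to its left, z up, the work surface at z = 0. Lengths are in m, angles in rad, forces in N, time in s.
With the tool pointing down it reaches from about 0.375 to 0.975 m from the base axis. Payload 3.8 kg.
Tool frame: the origin (TCP) lies on the centre line of the jaws, within the pads' length; the fingertips stand 14 mm ahead of it and the grasp point (between the pads) lies 5 mm behind it; z points along the fingers, y is the direction in which the jaws open and shut (so a half turn about z gives the same grasp; the last joint's range is limited). The gripper opens to 88 mm and grips with 3 to 60 N. Pads are 18 mm wide; open, the fingers measure 123 mm over their backs; the gripper's body (75 mm by 187 mm) begins 45 mm behind the grasp point.
Start: joints at [-1.274, 0.264, 1.604, -0, 1.274, -0.037], TCP at [0.221, -0.638, 0.253] pointing down, gripper open.
Joint ranges: [-2.63, 2.63], [-0.94, 2.18], [0.31, 2.57], [-1.31, 4.45], [0, 2.66], [-2.55, 2.55]. Speed limits (rad/s): [2.57, 2.57, 3.14, 3.14, 3.14, 3.14].

### API

Orientations are given as a unit quaternion [x, y, z, w].
In Python, from station import monitor, cams, ticket gives the robot as it stands.
- The arm moves only by the shell command python3 -m pendant 'ROWS'. ROWS is JSON, a list of rows, each a list of 3 entries, a list of its own where there are three numbers: the gripper command: -1 is shut, 1 is fully open, values between are in proportion, then the shift along the tool's x, y, z in m, then the turn, a rotation vector about the tool's x, y, z in degrees. A call has 1 to 10 rows; each row shifts and turns the pose as measured when the row begins, along the tool's axes as they then stand; what a row does not reach is not made up. A row lasts 1/8 s, in which the tool goes at most 62.5 mm and 10.7 degrees, less where a joint would pass 70% of its speed; a pose out of reach is approached as far as the arm can. A call with a gripper value outside its range is refused whole. The fingers move at their own pace and stop on an object; the grip force is fixed at half the most. Time passes only in rows, so rows that do not move let the fingers close. It gives the time, the measured TCP pose, the force and the opening at its end, in the units of the state.
- monitor.state(): the state, without advancing time (a new reading comes with each control period).
- cams.capture(name): name is "side" or "top"; returns the picture (480x640x3 uint8, red, green, blue); there is no depth.
- cams.get_calibration(name): a dict with "camera_matrix" (3x3 intrinsics, pixels), "k1" (the pictures are not rectified: a ray, as slopes to the right and down, at radius r is drawn at 1 + k1 r^2 times it, then the intrinsics apply), "pose" (4x4, takes a point from camera to world coordinates). Camera axes: x right, y down, z forward; pixel columns grow to the right and rows downward; lengths in m; the calibration is good to about 2 mm. A picture is of the moment at which its call begins. get_calibration takes no time and is no camera call.
- ticket.finish_job(): hands the job in, once; it reports no verdict.
The state is a dict: "time_s": time; "joint_pos": joint angles; "joint_velocities": joint speeds; "effort": joint torques, N m; "ee_pos": TCP position; "eef_rot": TCP orientation; "wrist_force": force on the tool from outside, world axes, zero at the start; "moment": the same for the moment, N m; "width": opening from 0.0 (shut) to 1.0 (fully open).
Only numpy, scipy, OpenCV 4.12 (cv2) and the standard library are available. Lean on these libraries where they do the work, as an engineer would, in place of code of your own. Each camera call takes 0.05 s, during which the arm holds its last target.

### The job

Weigh the red-lidded tin: hang it by its bar on the brass hook of the spring scale, easing its weight on by feel so that the hook never moves faster than about 8 cm/s (no drop, bounce or snap) and is not dragged to its bottom stop, then let go and leave it hanging free until it has hung still for over a second. Then lift it off, letting the hook come up just as gently, set it down softly upright inside the black baking pan and let go, with the hook empty at the top. Leave everything else as it stands.

Things in the scene. Friction and masses are not known exactly. Their poses are not given: they have to be found in the camera images.
- tin_tab (a point): Red grip tab of the red-lidded tin, the part to grasp: 22 mm (tin's x) x 14 mm thick (tin's y) x 42 mm tall, from 23 mm below this point to 19 mm above; pinch it across the 14 mm. 147 mm above the foot, 43 mm above the bar's axis; an 8 mm neck joins bar and tab. z up when it stands; a half turn about z looks the same. Starts on the blue board beside a like tin with a white lid
- tin_bar (a point): Middle of the red tin's hanging bar, on its axis: steel, 8 mm thick, along the tin's y, 104 mm above the foot, between two uprights 8 mm wide at y = +-33 mm. Under it is a window 60 mm wide and 40 mm high through which the hook passes along the tin's x. Same axes as tin_tab
- tin_foot (a point): Centre of the underside of the red-lidded tin, a sealed rigid steel can 64 mm across, lid 68 mm across with its top 60 mm above the foot. Its mass differs each time and is not told: about 0.16 to 0.56 kg
- hook_seat (a point): Bottom of the V seat of the brass hook (upper face), moves with it; 255 mm above the table unloaded. -x points out of the open end, +x to the column (115 mm off), z up. Strap 20 mm wide (y), reaching 5 mm below the seat; the V rises at 47 degrees to a lip at -x and to the level arm at +x, both topping 14 mm above the seat. A seated bar lies along y, its axis 6 mm above this point
- hook (a joint): How far the scale's hook has been pulled down (m): 0 at the top and unloaded, stop at 0.120. Spring about 60 N/m (about 17 mm per newton), lightly damped, so that a weight let go away from its balance bobs for a second or two.
- scale: Sprung hook scale fixed to the table: grey foot plate 170 x 110 x 12 mm that reaches 100 mm towards -x, steel column 64 x 82 mm, 310 mm tall with a blue cap. Origin at the table under the column; the brass hook sticks out of the column towards the scale's -x, its seat 140 mm from the origin. The scale's yaw varies.
- pan: Empty black baking pan fixed to the table, 190 x 220 mm (its x, y) with a 4 mm rim 16 mm high; origin at the centre of its underside; its floor is 4 mm thick
- board: Blue board fixed to the table, 150 x 230 x 12 mm, on which the two tins start; origin at the centre of its underside
- tin_white_tab (a point): Tab of the white-lidded tin, a bystander of the same shape as the red one (147 mm above its foot); leave it alone
- jar: Amber jar, 70 mm across, 100 mm tall, bystander
- scraper: Dough scraper lying flat, 110 mm, bystander
- brush: Pastry brush lying flat, 150 mm long, near the robot, bystander
- timer: White kitchen timer, 66 mm across, bystander
- loaf: Bread loaf, 190 x 80 x 78 mm, bystander
- cup: White cup, 76 mm across, bystander
Mind the look-alikes: they are no part of the job. Leave any green look-alike of the part that bears tin_tab alone.

How it is judged:
On the way, in this order (a step that is already met when the one before it is completed fails the run):
1. the red tin hangs by its bar on the hook, untouched by the robot, and both have been still for a second (distance between tin_bar and hook_seat below 0.015 m and value of joint hook above 0.012 m and contact force between each of the fingers, the arm and tin below 0.05 N and velocity of joint hook between -0.012 and 0.012 m/s and linear speed of tin below 0.03 m/s and angular speed of tin below 0.3 rad/s), for 1 s.
2. the red tin is lifted off the hook and the hook is back at the top (value of joint hook below 0.005 m and distance between tin_bar and hook_seat above 0.03 m and contact force between the fingers and tin above 0.5 N), for 0.1 s.
At the end, for the whole second after the job is handed in: The red tin stands upright (within 0.08 rad) and at rest on the floor of the black pan, its centre within 65 mm (pan's x) and 80 mm (pan's y) of the pan's centre; the hook is empty and at the top (within 5 mm); the white tin is where it was (within 20 mm) (x of tin_foot in the frame of pan between -0.065 and 0.065 m and y of tin_foot in the frame of pan between -0.08 and 0.08 m and z of tin_foot in the frame of pan below 0.009 m and angle between tin_foot's own z axis and vertical below 0.08 rad and linear speed of tin below 0.02 m/s and value of joint hook below 0.005 m and distance of tin_white_tab from where it was at the start of the episode below 0.02 m); the robot touches nothing.
It fails at once if the hook drops, bounces or snaps up (faster than 0.12 m/s) (velocity of joint hook above 0.12 m/s or velocity of joint hook below -0.12 m/s).
It fails at once if the scale is dragged to its bottom stop (beyond 115 mm), or the tin is forced against the hook (over 15 N), or the robot knocks against the scale's column (over 15 N) (value of joint hook above 0.115 m or contact force between tin and hook above 15 N or contact force between any of the fingers, the arm and scale above 15 N).
It fails at once if the red tin is banged down or pressed into the pan (over 40 N) (contact force between tin and pan above 40 N).
It fails at once if the red tin is tipped over (angle between tin_foot's own z axis and vertical above 0.7 rad).
It fails at once if the white tin is moved over 20 mm or another thing on the table over 30 mm (distance of tin_white_tab from where it was at the start of the episode above 0.02 m or distance of any of jar, scraper, brush, timer, loaf, cup from where it was at the start of the episode above 0.03 m).
It also fails if it takes over 69 s, if anything falls off the work surface, if the arm or the gripper's body presses on something with over 40 N, if the wrist force passes 120 N, or if a joint passes its speed limit or range.

## Working session

There is one attempt and no reset: what is moved stays moved. The work goes in short steps, Python scripts to look and compute and a shell command to move; the robot and the scene stay as the last step left them, time stands still between calls to the robot, and variables do not carry over. Pictures are saved under pics/ and viewed, and the job is handed in when it is done.

```bash
mkdir -p pics; ls
python3 - <<'E'
from station import monitor, cams, ticket
import cv2
print(monitor.state())
for n in("side","top"):
    im=cams.capture(n); cv2.imwrite(f"pics/{n}0.png",im[:,:,::-1]); print(n,cams.get_calibration(n))
E
```

```text
pics
{'time_s': 0.0, 'joint_pos': array([-1.27390087e+00,  2.64755642e-01,  1.60532443e+00, -9.72327700e-06,
        1.27367765e+00, -3.68906362e-02]), 'joint_velocities': array([ 0.00053165, -0.00023152, -0.00030207, -0.00023551, -0.00148197,
       -0.00237948]), 'effort': array([ 4.82933337e-04, -5.02118325e+01, -3.56870556e+01,  7.29224319e-02,
        2.95640551e-02, -1.90715691e-04]), 'ee_pos': array([ 0.22095585, -0.63712209,  0.25141304]), 'eef_rot': array([ 9.86104835e-01,  1.66120684e-01, -1.44943580e-04, -1.07279487e-03]), 'wrist_force': array([ 0.69028832, -0.41781948, -0.11916662]), 'moment': array([ 0.00121179,  0.01301548, -0.03744709]), 'width': 1.0013870528361375}
side {'camera_matrix': array([[609.01321911,   0.        , 320.75215262],
       [  0.        , 609.01321911, 230.16620568],
       [  0.        ,   0.        ,   1.        ]]), 'k1': -0.1742643092688143, 'pose': array([[-0.75610982, -0.49782067,  0.42482058, -0.00730569],
       [-0.65437905,  0.58429594, -0.47998575,  0.71626287],
       [-0.00927411, -0.64091562, -0.76755531,  1.20224351],
       [ 0.        ,  0.        ,  0.        ,  1.        ]])}
top {'camera_matrix': array([[575.76737276,   0.        , 316.51355359],
       [  0.        , 575.76737276, 252.24956554],
       [  0.        ,   0.        ,   1.        ]]), 'k1': -0.0732332181498873, 'pose': array([[ 0.01912429, -0.99379231,  0.10959524,  0.40469232],
       [-0.99972787, -0.01754282,  0.01537623,  0.04532226],
       [-0.01335817, -0.10985947, -0.99385736,  1.72683568],
       [ 0.        ,  0.        ,  0.        ,  1.        ]])}
```

View pics/side0.png

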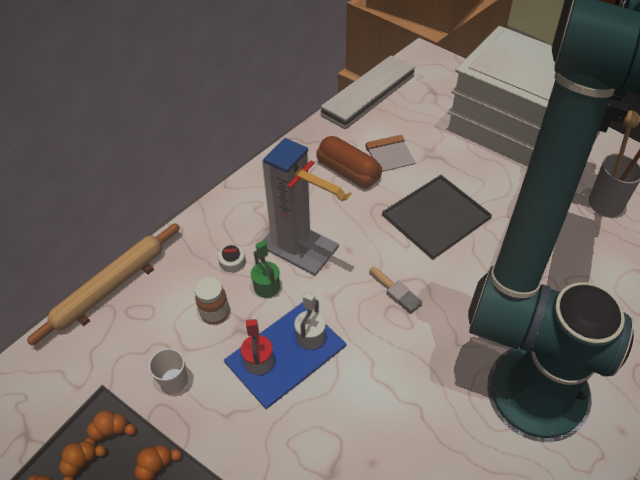

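View pics/top0.png

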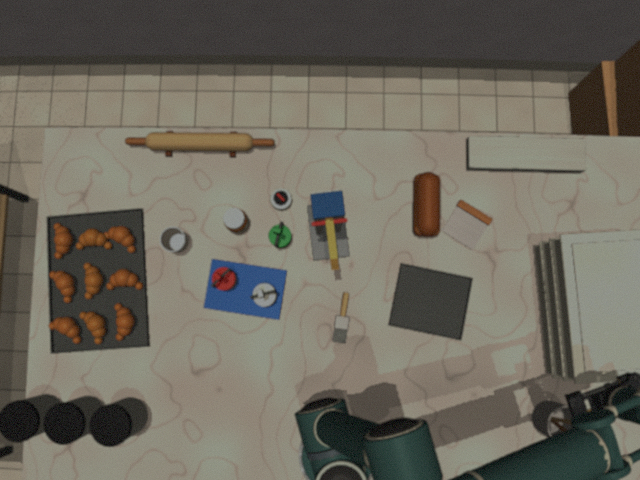

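The side view shows the red tin at about (257,350), the white tin at (310,328), the green look-alike at (265,275), the hook tip at (347,195) and the pan at (437,215). The top view shows the red tin at (223,279), the hook at about (335,270) and the pan at (430,301). Next I'll zoom in.

```bash
cat > h.py <<'E'
import numpy as np, cv2
from station import monitor, cams
from scipy.spatial.transform import Rotation as R
def cal(n):
    c=cams.get_calibration(n); return c["camera_matrix"],c["k1"],c["pose"]
def ray(n,u,v):
    K,k,P=cal(n); d=cv2.undistortPoints(np.array([[[u,v]]],float),K,np.array([k,0,0,0.]))[0,0]
    return P[:3,3],P[:3,:3]@np.array([d[0],d[1],1.])
def onz(n,u,v,z):
    o,d=ray(n,u,v); return o+d*(z-o[2])/d[2]
def tri(a,b):
    (o1,d1),(o2,d2)=ray("side",*a),ray("top",*b)
    s=np.linalg.lstsq(np.c_[d1,-d2],o2-o1,rcond=None)[0]
    p,q=o1+s[0]*d1,o2+s[1]*d2; return (p+q)/2,np.linalg.norm(p-q)
def proj(n,p):
    K,k,P=cal(n); T=np.linalg.inv(P)
    return cv2.projectPoints(np.array([p],float),cv2.Rodrigues(T[:3,:3])[0],T[:3,3],K,np.array([k,0,0,0.]))[0][0,0]
def crop(im,u0,v0,u1,v1,s,name):
    cv2.imwrite(name,cv2.resize(im[v0:v1,u0:u1,::-1],None,fx=s,fy=s,interpolation=cv2.INTER_CUBIC))
E
python3 - <<'E'
from h import *
s=cv2.imread("pics/side0.png")[:,:,::-1];t=cv2.imread("pics/top0.png")[:,:,::-1]
crop(s,215,285,345,410,6,"pics/c1.png")
crop(s,245,130,365,230,6,"pics/c2.png")
crop(t,200,180,360,300,5,"pics/c3.png")
for n,im in(("side",s),("top",t)):
    hsv=cv2.cvtColor(np.ascontiguousarray(im),cv2.COLOR_RGB2HSV)
    m=((hsv[...,0]<6)|(hsv[...,0]>174))&(hsv[...,1]>170)&(hsv[...,2]>80)
    k,l,st,c=cv2.connectedComponentsWithStats(m.astype(np.uint8))
    print(n,[(st[i].tolist(),c[i].round(1).tolist()) for i in range(1,k) if st[i][4]>15])
# pan corners
for n,im in(("side",s),("top",t)):
    g=im.max(2)<75
    k,l,st,c=cv2.connectedComponentsWithStats(g.astype(np.uint8))
    u,v=(437,215) if n=="side" else (430,301)
    i=l[v,u]; cn=max(cv2.findContours((l==i).astype(np.uint8),0,2)[0],key=cv2.contourArea)
    print(n,st[i],cv2.boxPoints(cv2.minAreaRect(cn)).round(1).tolist(), c[i], onz(n,*c[i],.008))
E
```

```text
side [([303, 161, 11, 10, 41], [307.6, 165.7]), ([288, 176, 12, 11, 52], [293.2, 181.1]), ([247, 320, 9, 6, 40], [251.0, 322.5]), ([259, 335, 13, 27, 207], [264.8, 348.2]), ([241, 337, 13, 25, 213], [247.2, 349.7])]
top [([277, 193, 8, 8, 23], [280.0, 196.5]), ([335, 219, 11, 4, 28], [339.2, 220.3]), ([313, 221, 12, 4, 31], [318.9, 222.6]), ([213, 268, 13, 13, 74], [218.2, 274.0]), ([217, 272, 18, 17, 164], [226.4, 281.1])]
side [ 382  176  109   83 4646] [[381.29998779296875, 213.0], [452.5, 161.8000030517578], [491.8999938964844, 216.60000610351562], [420.70001220703125, 267.79998779296875]] [437.21954369 216.07942316] [ 0.45312495 -0.26449782  0.008     ]
top [ 389  264   83   75 4526] [[388.29998779296875, 324.70001220703125], [400.5, 263.29998779296875], [472.5, 277.70001220703125], [460.20001220703125, 339.0]] [430.18338489 301.24900574] [ 0.45342666 -0.26937719  0.008     ]
```

View pics/c1.png

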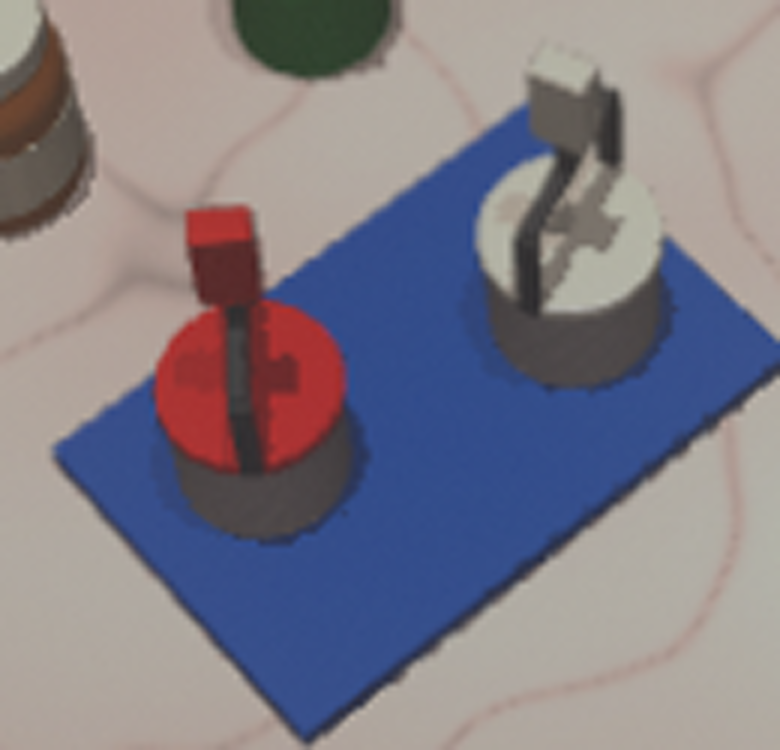

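View pics/c2.png

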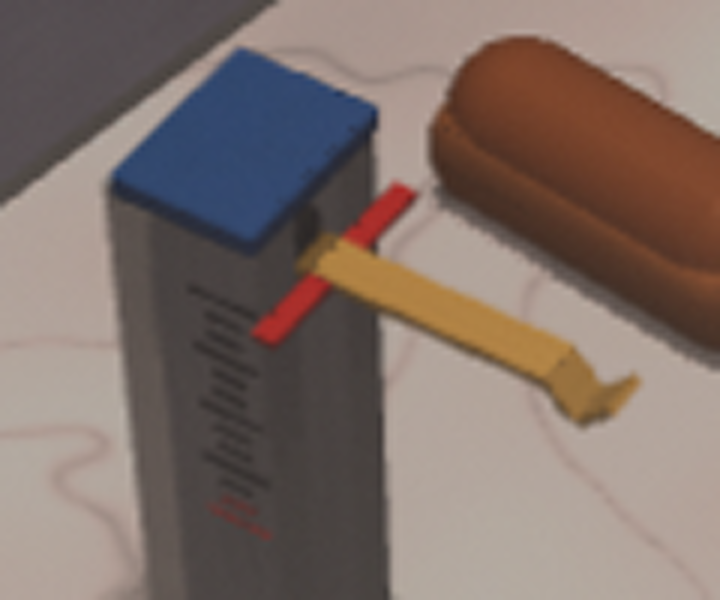

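View pics/c3.png

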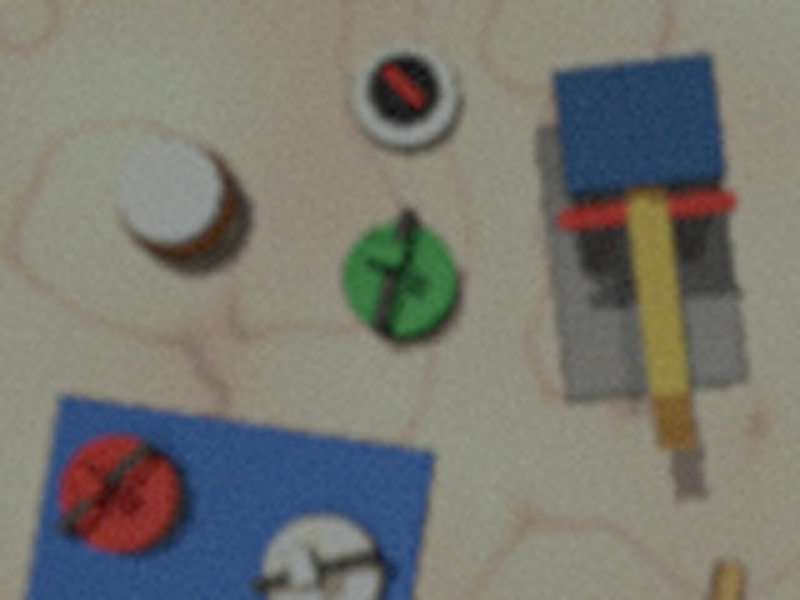

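Run:
```python
from h import *
s=cv2.imread("pics/side0.png")[:,:,::-1];t=cv2.imread("pics/top0.png")[:,:,::-1]
crop(t,205,262,245,297,20,"pics/c4.png")
crop(s,232,310,282,365,10,"pics/c5.png")
a=lambda u,v:(200+u/5,180+v/5)
A=[onz("top",*a(*p),.269) for p in((648,192),(668,395),(674,447))]; print(np.array(A).round(4))
d=A[0]-A[2]; print("yaw arm",np.degrees(np.arctan2(d[1],d[0])), "seat",(A[1]+A[2])/2)
# cap
for n,im in(("side",s),("top",t)):
    hsv=cv2.cvtColor(np.ascontiguousarray(im),cv2.COLOR_RGB2HSV)
    m=((hsv[...,0]>100)&(hsv[...,0]<125)&(hsv[...,1]>120)&(hsv[...,2]>60)).astype(np.uint8)
    k,l,st,c=cv2.connectedComponentsWithStats(m)
    for i in range(1,k):
        if st[i][4]>300:
            cn=cv2.findContours((l==i).astype(np.uint8),0,2)[0][0]
            print(n,st[i],c[i].round(1),cv2.approxPolyDP(cn,4,True)[:,0].tolist(),cv2.boxPoints(cv2.minAreaRect(cn)).round(1).tolist())
print(proj("side",[0.5,0,.26]))
```

```text
[[0.6534 0.036  0.269 ]
 [0.5489 0.0241 0.269 ]
 [0.5225 0.0206 0.269 ]]
yaw arm 6.698395519629198 seat [0.53571211 0.02235537 0.269     ]
side [264 139  44  31 702] [285.3 153.6] [[284, 139], [264, 159], [286, 169], [307, 148]] [[264.0, 159.0], [291.0, 132.0], [307.0, 148.0], [280.0, 175.0]]
side [ 225  303  121  105 4133] [284.3 359.6] [[302, 303], [260, 333], [273, 344], [274, 364], [267, 373], [247, 371], [239, 349], [225, 359], [265, 407], [345, 344], [326, 326], [327, 340], [319, 348], [302, 348], [293, 327], [294, 318], [305, 309]] [[223.60000610351562, 359.8999938964844], [306.3999938964844, 294.29998779296875], [345.8999938964844, 344.1000061035156], [263.1000061035156, 409.79998779296875]]
top [312 192  32  27 708] [327.3 204.7] [[341, 193], [312, 195], [314, 217], [343, 214]] [[310.5, 194.6999969482422], [340.8999938964844, 191.0], [343.79998779296875, 214.6999969482422], [313.3999938964844, 218.3000030517578]]
top [ 205  260   81   59 2514] [245.8 289.8] [[213, 260], [205, 306], [278, 317], [285, 271]] [[204.3000030517578, 306.6000061035156], [211.6999969482422, 259.20001220703125], [285.70001220703125, 270.8999938964844], [278.29998779296875, 318.20001220703125]]
[365.26217477 198.3210483 ]
```

View pics/c4.png

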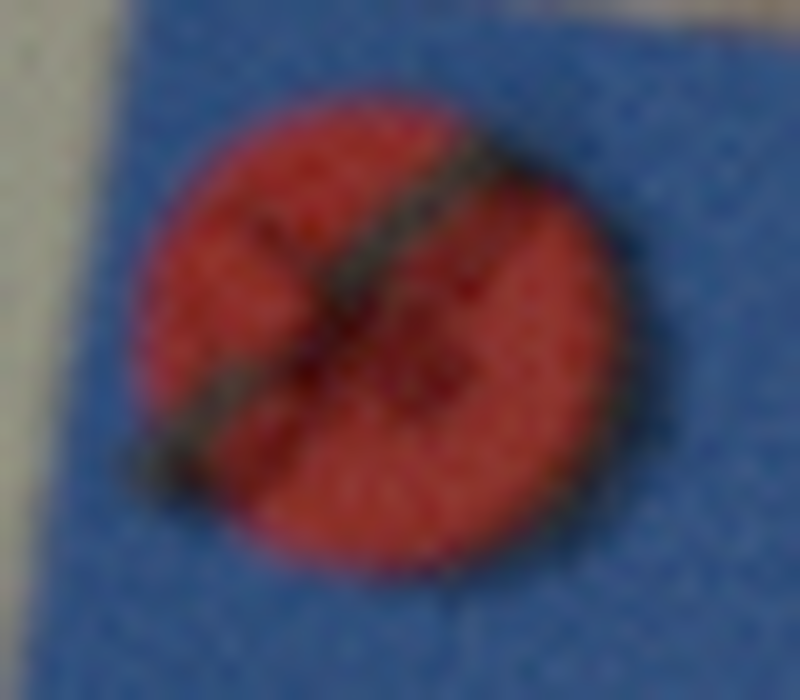

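View pics/c5.png

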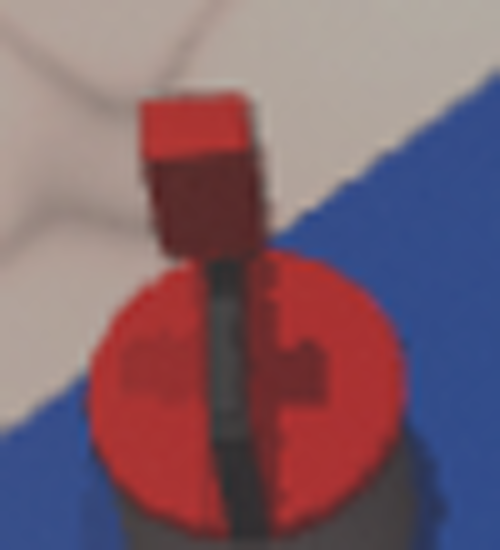

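Run:
```python
from h import *
T=lambda u,v:((u+.5)/20-.5+205,(v+.5)/20-.5+262)
S=lambda u,v:((u+.5)/10-.5+232,(v+.5)/10-.5+310)
print("lid top",onz("top",*T(378,335),.072),"lid side",onz("side",*S(247,393),.072), tri(S(247,393),T(378,335)))
e1,e2=onz("top",*T(490,145),.12),onz("top",*T(155,480),.12)
print("bar",(e1+e2)/2,np.linalg.norm(e1-e2),np.degrees(np.arctan2(*(e1-e2)[1::-1])))
for p in((140,103),(245,95),(252,152),(146,162),(197,128)): print(onz("side",*S(*p),.178).round(4))
b1,b2=onz("side",*S(232,262),.120),onz("side",*S(228,437),.120);print("bar side",b1,b2,np.degrees(np.arctan2(*(b1-b2)[1::-1])))
# cap corners
ct=[(340.9,191),(310.5,194.7),(313.4,218.3),(343.8,214.7)]
cs=[(307.5,148),(284.5,138.5),(263.5,159.5),(286.5,169.5)]
# order both: top-img: far-right(x+,y-), far-left(x+,y+), near-left, near-right
for a,b in zip(cs,ct): print(tri(a,b))
# seat checks in side
d=np.array([np.cos(np.radians(6.7)),np.sin(np.radians(6.7)),0]);sd=np.array([-d[1],d[0],0])
seat=np.array([.5357,.0224,.255])
for q in(seat,seat+sd*.01,seat-sd*.01,seat-.013*d+[0,0,.014]+sd*.01,seat-.013*d+[0,0,.014]-sd*.01,seat+.013*d+[0,0,.014]+sd*.01,seat+.013*d+[0,0,.014]-sd*.01):
    print(((proj("side",q)-[245,130])*6).round())
```

```text
lid top [0.50677636 0.33846099 0.072     ] lid side [0.50900833 0.34245517 0.072     ] (array([0.50860365, 0.34031065, 0.0690096 ]), np.float64(0.004162963665876799))
bar [0.506845   0.33789439 0.12      ] 0.06619126804900467 -43.53948205989888
[0.5218 0.3452 0.178 ]
[0.5075 0.3303 0.178 ]
[0.4973 0.3387 0.178 ]
[0.5114 0.354  0.178 ]
[0.5093 0.3419 0.178 ]
bar side [0.51063445 0.33868999 0.12      ] [0.48295705 0.36798465 0.12      ] -46.6260080300315
(array([ 0.69999408, -0.00533006,  0.28750461]), np.float64(0.05023182076024751))
(array([0.67747645, 0.07360938, 0.37954795]), np.float64(0.03243038052417133))
(array([0.6620798 , 0.09364747, 0.33736131]), np.float64(0.05397570961543431))
(array([0.68751393, 0.01232549, 0.23210775]), np.float64(0.04399281118664134))
[602. 407.]
[587. 424.]
[618. 390.]
[619. 412.]
[650. 377.]
[557. 382.]
[587. 348.]
```

```bash
cat >> h.py <<'E'
def go(*wps,yaw=None):
    s=monitor.state(); p=s["ee_pos"]; r=R.from_quat(s["eef_rot"])
    print("t",round(s["time_s"],2),"p",p.round(4),"toolx yaw",np.degrees(np.arctan2(*r.as_matrix()[1::-1,0])).round(2),"z",r.as_matrix()[:,2].round(4),"F",s["wrist_force"].round(2),"M",s["moment"].round(3),"w",round(s["width"],3))
    for w in wps:
        w=np.array(w); print("  shift",(r.inv().apply(w-p)).round(4),"n",np.ceil(np.linalg.norm(w-p)/.0625)); p=w
    if yaw is not None:
        c,sn=np.cos(np.radians(yaw)),np.sin(np.radians(yaw))
        t=R.from_matrix(np.array([[c,sn,0],[sn,-c,0],[0,0,-1.]]).T)
        print("  turn",np.degrees((r.inv()*t).as_rotvec()).round(2))
E
python3 -c "
from h import *
go((.25,-.55,.42),(.48,-.2,.42),(.48,.1,.42),(.508,.34,.30),yaw=45.5)"
```

```text
t 0.1 p [ 0.221  -0.6372  0.2515] toolx yaw 19.13 z [-6.0e-04  1.9e-03 -1.0e+00] F [ 0.8  -0.33 -0.15] M [0.036 0.016 0.009] w 1.0
  shift [ 0.056  -0.0732 -0.1683] n 4.0
  shift [ 0.332  -0.2553  0.0005] n 7.0
  shift [ 0.0983 -0.2834  0.0006] n 5.0
  shift [ 0.1051 -0.2173  0.1204] n 5.0
  turn [ -0.11  -0.03 -26.37]
```

```bash
python3 -m pendant '[[1,[0.014,-0.018,-0.042],[0,0,0]],[1,[0.014,-0.018,-0.042],[0,0,0]],[1,[0.014,-0.018,-0.042],[0,0,0]],[1,[0.014,-0.018,-0.042],[0,0,0]],[1,[0.047,-0.036,0],[0,0,0]],[1,[0.047,-0.036,0],[0,0,0]],[1,[0.047,-0.036,0],[0,0,0]],[1,[0.047,-0.036,0],[0,0,0]],[1,[0.047,-0.036,0],[0,0,0]],[1,[0.047,-0.036,0],[0,0,0]]]'; python3 -c "
from h import *
go((.48,.1,.42),(.508,.34,.30),yaw=45.5)"
```

```text
time_s: 1.35
ee_pos: [0.4499, -0.2457, 0.421]
eef_rot: [0.987, 0.162, -0.0, -0.006]
wrist_force: [0.5, 0.0, -0.6]
width: 1.003
t 1.35 p [ 0.4499 -0.2457  0.421 ] toolx yaw 18.61 z [-0.0029  0.0116 -0.9999] F [ 0.5   0.04 -0.64] M [-0.094  0.008 -0.031] w 1.003
  shift [ 0.1389 -0.318   0.0049] n 6.0
  shift [ 0.103  -0.2171  0.1227] n 5.0
  turn [ -0.66  -0.22 -26.89]
```

```bash
python3 -m pendant '[[1,[0.023,-0.053,0],[0,0,0]],[1,[0.023,-0.053,0],[0,0,0]],[1,[0.023,-0.053,0],[0,0,0]],[1,[0.023,-0.053,0],[0,0,0]],[1,[0.023,-0.053,0],[0,0,0]],[1,[0.023,-0.053,0],[0,0,0]],[1,[0.021,-0.045,0],[0,0,0]],[1,[0.021,-0.045,0.0],[0,0,0]],[1,[0.021,-0.045,0.02],[0,0,0]],[1,[0.021,-0.045,0.02],[0,0,0]]]'; python3 -c "
from h import *
go((.508,.34,.30),yaw=45.5)"
```

```text
time_s: 2.6
ee_pos: [0.4999, 0.3169, 0.3841]
eef_rot: [0.987, 0.163, -0.001, -0.007]
wrist_force: [0.5, 0.2, 0.3]
width: 1.0
t 2.6 p [0.4999 0.3169 0.3841] toolx yaw 18.73 z [-0.0035  0.0136 -0.9999] F [0.52 0.22 0.25] M [-0.009  0.018 -0.003] w 1.0
  shift [ 0.015  -0.0181  0.0844] n 2.0
  turn [ -0.78  -0.25 -26.77]
```

```bash
python3 -m pendant '[[1,[0.015,-0.018,0.02],[-0.4,-0.1,-9]],[1,[0,0,0.03],[-0.4,-0.1,-9]],[1,[0,0,0.03],[0,0,-9]],[1,[0,0,0],[0,0,0]]]'
python3 - <<'E'
from h import *
go((.508,.34,.28),(.508,.34,.154),yaw=45.5)
s=cams.capture("side");t=cams.capture("top")
crop(s,205,230,315,380,4,"pics/d1.png");crop(t,180,230,280,330,6,"pics/d2.png")
E
```

```text
time_s: 3.1
ee_pos: [0.5056, 0.3436, 0.2966]
eef_rot: [0.918, 0.397, -0.004, 0.001]
wrist_force: [-0.2, -0.4, 0.7]
width: 0.997
t 3.1 p [0.5056 0.3436 0.2966] toolx yaw 46.84 z [-0.0075 -0.0046 -1.    ] F [-0.16 -0.42  0.66] M [-0.013 -0.008  0.044] w 0.997
  shift [-0.0008  0.0043  0.0166] n 1.0
  shift [0.0011 0.0003 0.126 ] n 3.0
  turn [-0.13  0.49  1.34]
```

View pics/d1.png

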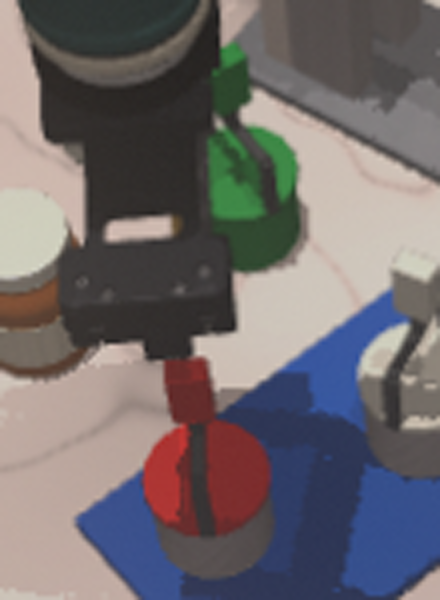

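View pics/d2.png

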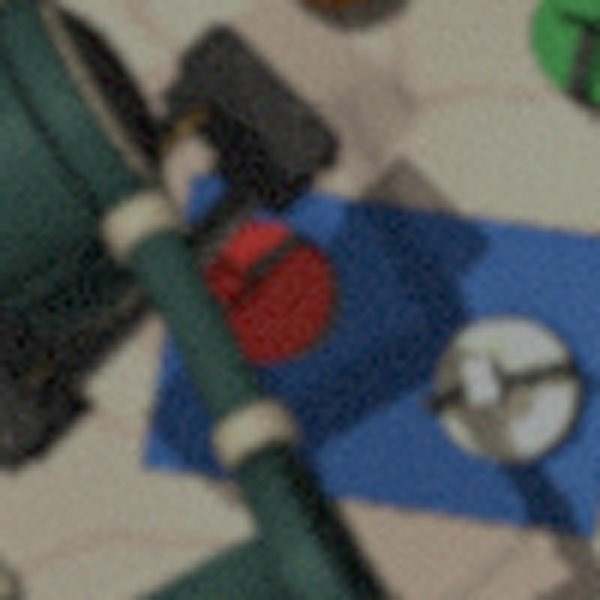

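```bash
python3 -m pendant '[[1,[-0.001,0.004,0.017],[0,0.5,1.3]],[1,[0,0,0.04],[0,0,0]],[1,[0,0,0.04],[0,0,0]],[1,[0,0,0.03],[0,0,0]],[1,[0,0,0],[0,0,0]]]'
python3 - <<'E'
from h import *
go((.508,.34,.154),yaw=45.5)
s=cams.capture("side");t=cams.capture("top")
crop(s,205,250,315,380,5,"pics/e1.png")
E
```

```text
time_s: 3.82
ee_pos: [0.5178, 0.3445, 0.1843]
eef_rot: [0.925, 0.379, 0.014, -0.003]
wrist_force: [-0.9, -0.0, 0.4]
width: 0.999
t 3.83 p [0.5178 0.3445 0.1843] toolx yaw 44.61 z [ 0.0226  0.0163 -0.9996] F [-0.89 -0.05  0.4 ] M [-0.015  0.02   0.007] w 0.999
  shift [-0.011  -0.0038  0.03  ] n 1.0
  turn [ 0.26 -1.58 -0.9 ]
```

View pics/e1.png

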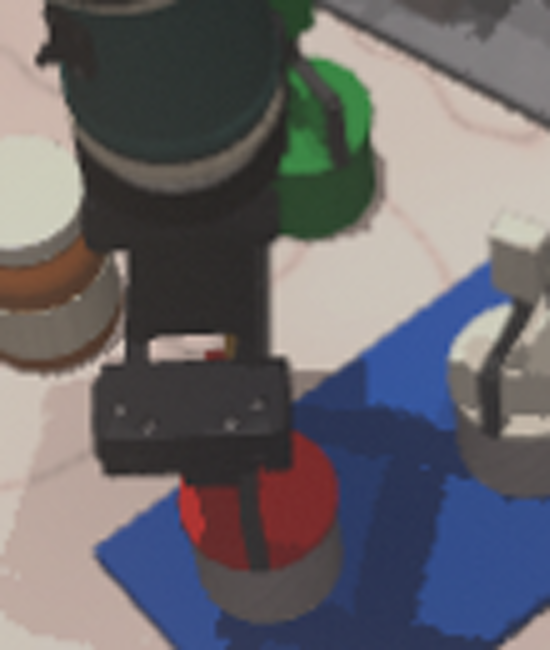

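```bash
python3 -m pendant '[[1,[-0.011,-0.004,0.0],[0.2,-1.6,-0.9]],[1,[0,0,0],[0,0,0]]]'
python3 - <<'E'
from h import *
go((.508,.34,.154),yaw=45.5)
E
```

```text
time_s: 4.18
ee_pos: [0.5105, 0.3417, 0.1918]
eef_rot: [0.922, 0.387, 0.005, -0.0]
wrist_force: [-0.3, 0.3, -0.3]
width: 0.998
t 4.17 p [0.5105 0.3417 0.1918] toolx yaw 45.55 z [ 0.0096  0.0044 -0.9999] F [-0.34  0.34 -0.27] M [-0.015 -0.046  0.016] w 0.998
  shift [-0.0033 -0.0007  0.0377] n 1.0
  turn [ 0.21 -0.57  0.05]
```

```bash
python3 -m pendant '[[1,[-0.003,-0.001,0.019],[0.2,-0.5,0]],[1,[0,0,0.015],[0,0,0]],[1,[0,0,0],[0,0,0]],[1,[0,0,0],[0,0,0]]]'
python3 - <<'E'
from h import *
go((.508,.34,.154),yaw=45.5)
s=cams.capture("side")
go((.508,.34,.154),yaw=45.5)
E
```

```text
time_s: 4.68
ee_pos: [0.5076, 0.3403, 0.1557]
eef_rot: [0.922, 0.387, 0.0, -0.0]
wrist_force: [0.3, -0.7, 0.1]
width: 0.998
t 4.67 p [0.5076 0.3403 0.1557] toolx yaw 45.55 z [ 8.e-04  6.e-04 -1.e+00] F [ 0.27 -0.69  0.13] M [-0.066 -0.046  0.045] w 0.998
  shift [0.     0.0005 0.0017] n 1.0
  turn [ 0.01 -0.05  0.05]
t 4.72 p [0.5074 0.3403 0.1555] toolx yaw 45.55 z [ 4.e-04  4.e-04 -1.e+00] F [ 0.21 -0.24  0.35] M [-0.04   0.016 -0.005] w 0.994
  shift [0.0002 0.0006 0.0015] n 1.0
  turn [ 0.   -0.03  0.05]
```

```bash
cat >> h.py <<'E'
def favg(n):
    f=[]
    for _ in range(n):
        cams.capture("top"); s=monitor.state(); f.append(np.r_[s["wrist_force"],s["moment"],s["ee_pos"]])
    f=np.array(f); print("F",f.mean(0)[:3].round(3),"sd",f.std(0)[:3].round(2),"M",f.mean(0)[3:6].round(3),"p",f.mean(0)[6:].round(4))
    return f
E
python3 -c "
from h import *
favg(16)"
python3 -m pendant '[[0,[0,0,0.0015],[0,0,0]],[-0.6,[0,0,0],[0,0,0]],[-1,[0,0,0],[0,0,0]],[-1,[0,0,0],[0,0,0]],[-1,[0,0,0],[0,0,0]]]'
python3 - <<'E'
from h import *
go()
s=cams.capture("side")
crop(s,205,250,315,380,5,"pics/f1.png")
E
```

```text
F [-0.099 -0.117  0.052] sd [0.38 0.56 0.49] M [-0.028 -0.03  -0.002] p [0.5079 0.3405 0.1564]
time_s: 6.15
ee_pos: [0.5077, 0.3405, 0.1546]
eef_rot: [0.922, 0.387, 0.001, -0.0]
wrist_force: [0.2, 0.2, 0.3]
width: 0.461
t 6.15 p [0.5077 0.3405 0.1546] toolx yaw 45.55 z [ 0.0015  0.001  -1.    ] F [0.19 0.21 0.32] M [-0.034  0.003 -0.023] w 0.461
```

View pics/f1.png

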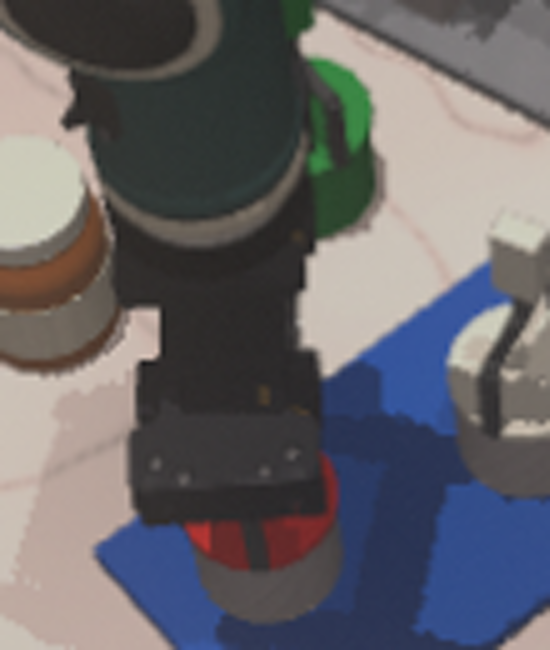

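Fingers are still closing (0.46), so I'll keep going.

```bash
python3 -m pendant '[[-1,[0,0,0],[0,0,0]],[-1,[0,0,0],[0,0,0]],[-1,[0,0,0],[0,0,0]],[-1,[0,0,0],[0,0,0]],[-1,[0,0,0],[0,0,0]],[-1,[0,0,0],[0,0,0]]]'; python3 -c "
from h import *
go()"
```

```text
time_s: 6.95
ee_pos: [0.5079, 0.3402, 0.1545]
eef_rot: [0.922, 0.387, 0.001, -0.0]
wrist_force: [0.6, 0.1, 0.2]
width: 0.155
t 6.95 p [0.5079 0.3402 0.1545] toolx yaw 45.54 z [ 1.7e-03  7.0e-04 -1.0e+00] F [0.58 0.07 0.17] M [-0.076 -0.04  -0.013] w 0.155
```

```bash
python3 -m pendant '[[-1,[0,0,-0.01],[0,0,0]],[-1,[0,0,-0.03],[0,0,0]],[-1,[0,0,-0.045],[0,0,0]],[-1,[0,0,-0.045],[0,0,0]],[-1,[0,0,-0.03],[0,0,0]],[-1,[0,0,-0.01],[0,0,0]],[-1,[0,0,0],[0,0,0]]]'; python3 -c "
from h import *
go((.447,.014,.3215),yaw=6.7)
favg(12)"
```

```text
time_s: 7.82
ee_pos: [0.5045, 0.3389, 0.3258]
eef_rot: [0.922, 0.387, -0.005, 0.0]
wrist_force: [0.2, -0.5, -3.4]
width: 0.156
t 7.83 p [0.5045 0.3389 0.3258] toolx yaw 45.57 z [-0.0081 -0.0043 -1.    ] F [ 0.15 -0.47 -3.4 ] M [ 0.01   0.02  -0.018] w 0.156
  shift [-0.2722  0.1864  0.0062] n 6.0
  turn [2.000e-02 5.300e-01 3.886e+01]
F [-0.186 -0.146 -3.4  ] sd [0.42 0.53 0.45] M [-0.036 -0.043 -0.006] p [0.5041 0.3386 0.3244]
```

```bash
python3 -m pendant '[[-1,[-0.02,0.013,0.0],[0,0.5,0]],[-1,[-0.04,0.027,0],[0,0,0]],[-1,[-0.045,0.032,0],[0,0,0]],[-1,[-0.045,0.032,0],[0,0,0]],[-1,[-0.045,0.032,0],[0,0,0]],[-1,[-0.035,0.024,0],[0,0,0]],[-1,[-0.02,0.013,0],[0,0,4]],[-1,[-0.01,0.006,0],[0,0,7]],[-1,[0,0,0],[0,0,8]],[-1,[0,0,0],[0,0,0]]]'; python3 -c "
from h import *
go((.447,.014,.3215),yaw=6.7)"
```

```text
time_s: 9.68
ee_pos: [0.4482, 0.0186, 0.327]
eef_rot: [0.974, 0.226, 0.002, 0.0]
wrist_force: [-0.2, -0.7, -3.3]
width: 0.157
t 9.68 p [0.4482 0.0186 0.327 ] toolx yaw 26.09 z [ 4.6e-03  7.0e-04 -1.0e+00] F [-0.2  -0.71 -3.28] M [ 0.062 -0.027 -0.008] w 0.157
  shift [-0.0032  0.0036  0.0055] n 1.0
  turn [ 0.04 -0.27 19.39]
```

```bash
python3 -m pendant '[[-1,[-0.003,0.003,0.005],[0,-0.2,7]],[-1,[0,0,0],[0,0,7]],[-1,[0,0,0],[0,0,5]],[-1,[0,0,0],[0,0,0]],[-1,[0,0,0],[0,0,0]]]'
python3 - <<'E'
from h import *
go((.447,.014,.3215),yaw=6.7)
s=cams.capture("side"); t=cams.capture("top")
crop(s,245,130,405,250,5,"pics/g1.png");crop(t,280,180,400,300,5,"pics/g2.png")
go((.447,.014,.3215),yaw=6.7)
E
```

```text
time_s: 10.3
ee_pos: [0.4469, 0.0154, 0.3225]
eef_rot: [0.998, 0.065, 0.001, 0.0]
wrist_force: [0.3, 0.3, -2.9]
width: 0.157
t 10.3 p [0.4469 0.0154 0.3225] toolx yaw 7.44 z [ 2.7e-03 -5.0e-04 -1.0e+00] F [ 0.34  0.26 -2.91] M [ 0.024 -0.014  0.031] w 0.157
  shift [-0.0001  0.0014  0.001 ] n 1.0
  turn [ 0.05 -0.15  0.74]
t 10.4 p [0.447  0.0154 0.3225] toolx yaw 7.37 z [ 2.7e-03 -5.0e-04 -1.0e+00] F [-0.98 -0.53 -3.36] M [0.025 0.033 0.007] w 0.157
  shift [-0.0001  0.0014  0.001 ] n 1.0
  turn [ 0.05 -0.15  0.67]
```

View pics/g1.png

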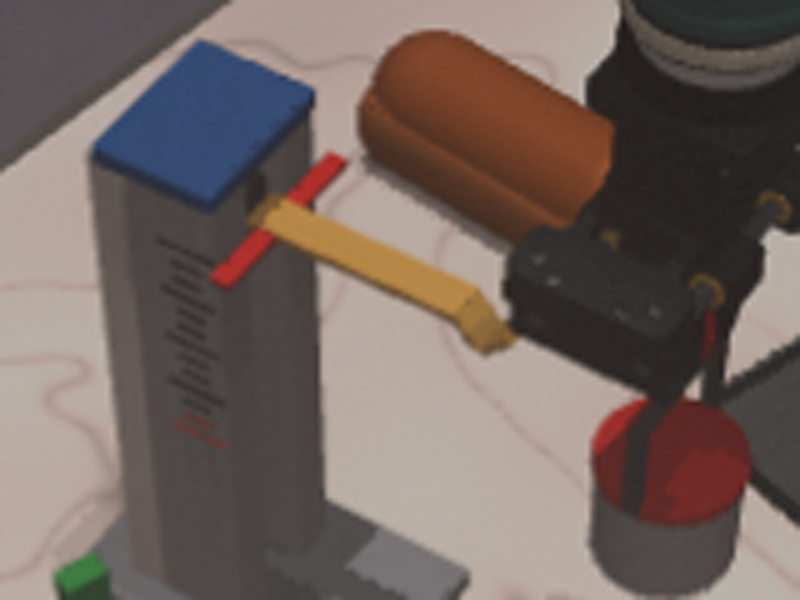

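View pics/g2.png

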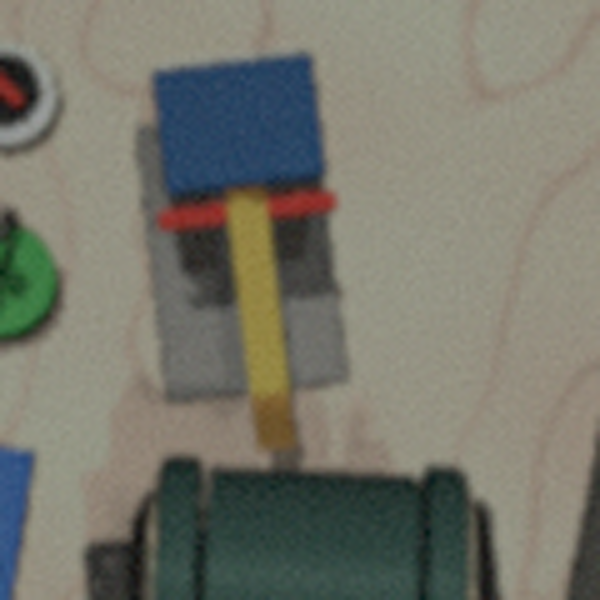

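Run:
```python
from h import *
u=lambda x,y:((x+.5)/5-.5+245,(y+.5)/5-.5+130)
print(onz("side",*u(671,462),.240))
# hook seat mid in side, near edge bottom of V (488,352)/lip ; near edge seat upper-face
c=(243.5,128.6)
for q in [(472,290,.269),]: print(onz("side",*u(q[0],q[1]),q[2]))
```

```text
[0.44773483 0.01936131 0.24      ]
[0.556741   0.01859116 0.269     ]
```

```bash
python3 -m pendant '[[-1,[0,0.0015,0],[0,-0.1,0.7]],[-1,[0.01,0,0],[0,0,0]],[-1,[0.015,0,0],[0,0,0]],[-1,[0.015,0,0],[0,0,0]],[-1,[0.005,0,0],[0,0,0]],[-1,[0,0,0],[0,0,0]]]'
python3 - <<'E'
from h import *
go((.539,.0245,.3215),yaw=6.7)
s=cams.capture("side")
crop(s,245,130,405,250,5,"pics/i1.png")
E
```

```text
time_s: 11.15
ee_pos: [0.4961, 0.0195, 0.3223]
eef_rot: [0.998, 0.059, 0.0, 0.0]
wrist_force: [-0.0, 0.2, -3.7]
width: 0.156
t 11.15 p [0.4961 0.0195 0.3223] toolx yaw 6.73 z [ 9.e-04 -7.e-04 -1.e+00] F [-0.02  0.22 -3.72] M [0.037 0.032 0.024] w 0.156
  shift [0.0431 0.0001 0.0008] n 1.0
  turn [ 0.04 -0.05  0.03]
```

View pics/i1.png

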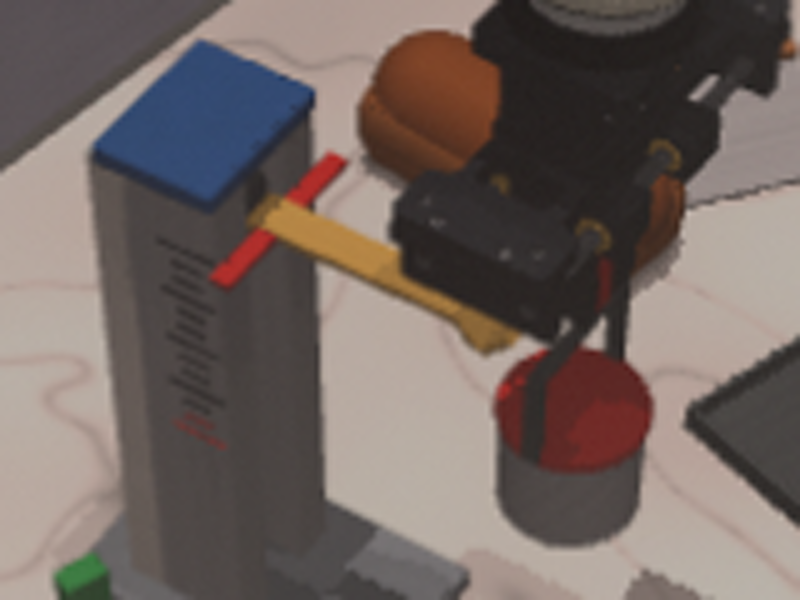

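```bash
python3 -m pendant '[[-1,[0.01,0,0],[0,0,0]],[-1,[0.012,0,0],[0,0,0]],[-1,[0.011,0,0],[0,0,0]],[-1,[0.006,0,0],[0,0,0]],[-1,[0,0,0],[0,0,0]]]'
python3 - <<'E'
from h import *
go((.539,.0245,.3215),yaw=6.7)
s=cams.capture("side")
crop(s,255,130,375,240,6,"pics/j1.png")
favg(5)
E
```

```text
time_s: 11.82
ee_pos: [0.5373, 0.0244, 0.3223]
eef_rot: [0.998, 0.059, 0.001, 0.0]
wrist_force: [0.4, -0.1, -3.6]
width: 0.158
t 11.82 p [0.5373 0.0244 0.3223] toolx yaw 6.73 z [ 1.3e-03 -7.0e-04 -1.0e+00] F [ 0.39 -0.12 -3.61] M [ 0.032  0.064 -0.008] w 0.158
  shift [0.0017 0.0001 0.0008] n 1.0
  turn [ 0.05 -0.07  0.03]
F [ 0.131 -0.019 -3.382] sd [0.33 0.43 0.46] M [ 0.001  0.052 -0.024] p [0.5366 0.0243 0.3224]
```

View pics/j1.png

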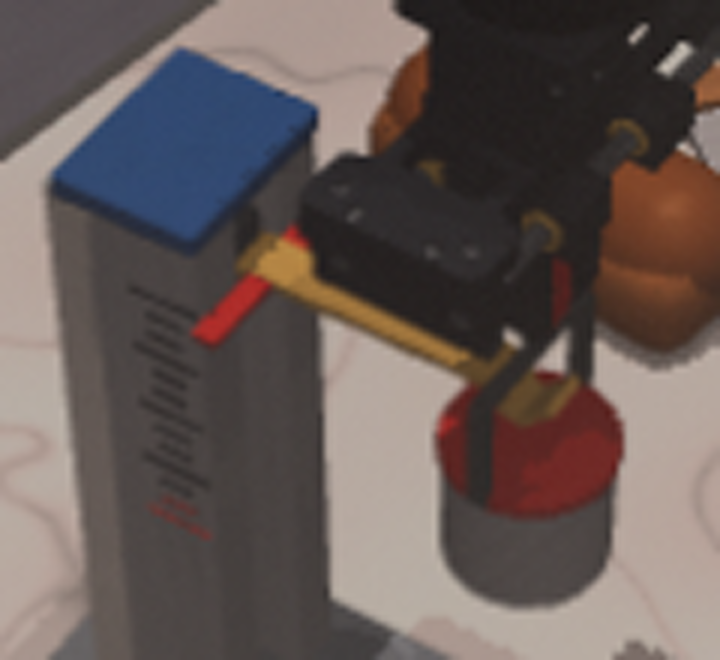

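```bash
python3 -m pendant '[[-1,[0.001,0,0.003],[0,0,0]],[-1,[0.001,0,0.004],[0,0,0]],[-1,[0,0,0.004],[0,0,0]],[-1,[0,0,0.003],[0,0,0]],[-1,[0,0,0.002],[0,0,0]]]'
python3 - <<'E'
from h import *
go((.539,.0245,.2995),yaw=6.7)
s=cams.capture("side")
crop(s,255,130,375,240,6,"pics/k1.png")
favg(5)
E
```

```text
time_s: 12.75
ee_pos: [0.5382, 0.0245, 0.3054]
eef_rot: [0.998, 0.059, 0.001, 0.0]
wrist_force: [0.5, -0.4, -3.1]
width: 0.154
t 12.75 p [0.5382 0.0245 0.3054] toolx yaw 6.72 z [ 1.5e-03 -7.0e-04 -1.0e+00] F [ 0.46 -0.43 -3.07] M [-0.02   0.061 -0.05 ] w 0.154
  shift [0.0008 0.0001 0.0059] n 1.0
  turn [ 0.05 -0.08  0.02]
F [-0.129  0.34  -3.283] sd [0.29 0.36 0.4 ] M [ 0.044  0.023 -0.006] p [0.5383 0.0245 0.3057]
```

View pics/k1.png

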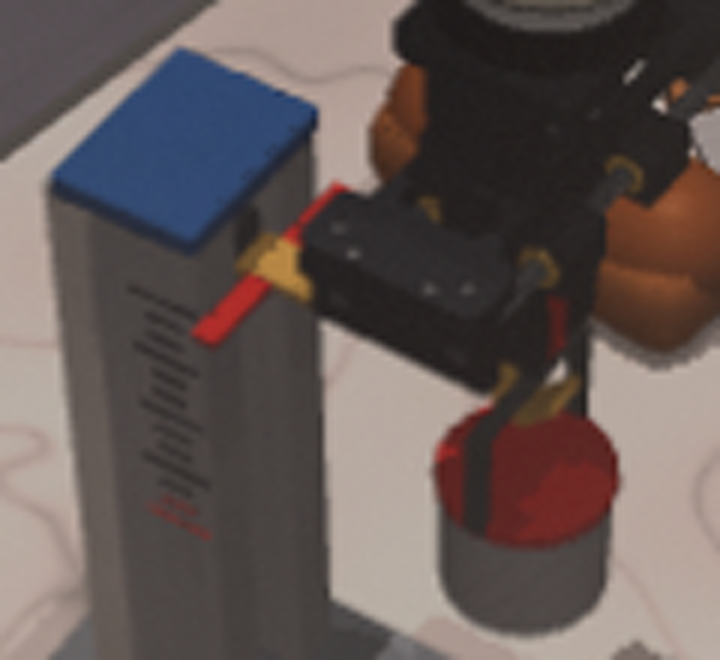

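```bash
python3 -m pendant '[[-1,[0,0,0.002],[0,0,0]],[-1,[0,0,0.0025],[0,0,0]],[-1,[0,0,0.0025],[0,0,0]],[-1,[0,0,0.0025],[0,0,0]],[-1,[0,0,0.0025],[0,0,0]],[-1,[0,0,0.0025],[0,0,0]],[-1,[0,0,0.0025],[0,0,0]],[-1,[0,0,0.0025],[0,0,0]]]'
python3 - <<'E'
from h import *
go((.539,.0245,.2995),yaw=6.7)
s=cams.capture("side")
crop(s,255,130,375,240,6,"pics/l1.png")
favg(8)
E
```

```text
time_s: 14.05
ee_pos: [0.5387, 0.0245, 0.2859]
eef_rot: [0.998, 0.059, 0.002, 0.0]
wrist_force: [-0.1, 0.3, -2.4]
width: 0.156
t 14.05 p [0.5387 0.0245 0.2859] toolx yaw 6.72 z [ 3.3e-03 -7.0e-04 -1.0e+00] F [-0.11  0.32 -2.45] M [0.022 0.188 0.012] w 0.156
  shift [ 0.0003  0.     -0.0136] n 1.0
  turn [ 0.06 -0.18  0.02]
F [-1.039  0.036 -2.556] sd [0.6 0.4 0.4] M [0.009 0.204 0.007] p [0.5386 0.0245 0.2859]
```

View pics/l1.png

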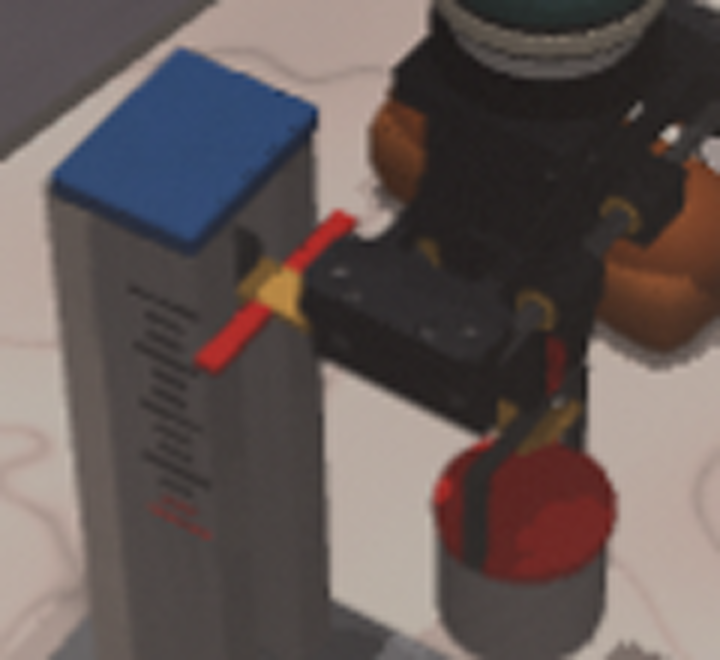

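```bash
python3 -m pendant '[[-1,[-0.001,0,0],[0,-0.1,0]],[-1,[-0.001,0,0],[0,0,0]],[-1,[0,0,0],[0,0,0]]]'
python3 - <<'E'
from h import *
go()
favg(10)
E
```

```text
time_s: 14.88
ee_pos: [0.5383, 0.0244, 0.2871]
eef_rot: [0.998, 0.059, 0.003, 0.0]
wrist_force: [-0.8, -0.3, -1.9]
width: 0.156
t 14.88 p [0.5383 0.0244 0.2871] toolx yaw 6.72 z [ 6.1e-03 -5.0e-04 -1.0e+00] F [-0.84 -0.3  -1.94] M [ 0.07  -0.054  0.011] w 0.156
F [ 1.347  0.293 -2.569] sd [0.45 0.59 0.57] M [ 0.061 -0.251  0.016] p [0.5382 0.0244 0.2869]
```

```bash
python3 -m pendant '[[-1,[0.0006,0,0.001],[0,-0.3,0]],[-1,[0,0,0.0025],[0,0,0]],[-1,[0,0,0.003],[0,0,0]],[-1,[0,0,0.0035],[0,0,0]],[-1,[0,0,0.0035],[0,0,0]],[-1,[0,0,0.0035],[0,0,0]],[-1,[0,0,0.0035],[0,0,0]],[-1,[0,0,0.003],[0,0,0]],[-1,[0,0,0.002],[0,0,0]],[-1,[0,0,0],[0,0,0]]]'
python3 - <<'E'
from h import *
go(yaw=6.7)
favg(10)
E
```

```text
time_s: 16.62
ee_pos: [0.5386, 0.0245, 0.2598]
eef_rot: [0.998, 0.059, -0.0, 0.001]
wrist_force: [0.5, 0.1, -1.2]
width: 0.156
t 16.62 p [0.5386 0.0245 0.2598] toolx yaw 6.72 z [-5.0e-04 -1.2e-03 -1.0e+00] F [ 0.46  0.11 -1.18] M [ 0.039 -0.018  0.042] w 0.156
  turn [0.06 0.04 0.02]
F [ 0.365  0.347 -0.647] sd [0.46 0.63 0.32] M [ 0.062 -0.043  0.025] p [0.5386 0.0245 0.26  ]
```

```bash
python3 -m pendant '[[-1,[0,0,0.0025],[0,0,0]],[-1,[0,0,0.003],[0,0,0]],[-1,[0,0,0.0025],[0,0,0]],[-1,[0,0,0],[0,0,0]],[-1,[0,0,0],[0,0,0]]]'
python3 - <<'E'
from h import *
go(yaw=6.7)
favg(40)
E
```

```text
time_s: 17.75
ee_pos: [0.5386, 0.0244, 0.2514]
eef_rot: [0.998, 0.059, -0.0, 0.001]
wrist_force: [-0.5, 0.2, 0.6]
width: 0.16
t 17.75 p [0.5386 0.0244 0.2514] toolx yaw 6.72 z [-4.0e-04 -1.2e-03 -1.0e+00] F [-0.47  0.19  0.57] M [ 0.051 -0.02   0.028] w 0.16
  turn [0.07 0.03 0.02]
F [ 0.254  0.316 -0.385] sd [0.46 0.58 0.46] M [ 0.076 -0.02   0.017] p [0.5386 0.0244 0.2514]
```

```bash
python3 -m pendant '[[-1,[0,0,0.0025],[0,0,0]],[-1,[0,0,0.0025],[0,0,0]],[-1,[0,0,0.001],[0,0,0]],[-1,[0,0,0],[0,0,0]],[-1,[0,0,0],[0,0,0]]]'
python3 - <<'E'
from h import *
go(yaw=6.7)
s=cams.capture("side")
crop(s,255,130,375,240,6,"pics/m1.png")
favg(60)
E
```

```text
time_s: 20.38
ee_pos: [0.5386, 0.0245, 0.2449]
eef_rot: [0.998, 0.059, -0.0, 0.001]
wrist_force: [0.4, 0.2, 0.4]
width: 0.157
t 20.38 p [0.5386 0.0245 0.2449] toolx yaw 6.72 z [-4.0e-04 -1.2e-03 -1.0e+00] F [0.45 0.18 0.38] M [ 0.077 -0.03   0.027] w 0.157
  turn [0.06 0.03 0.02]
F [-0.008  0.264  0.18 ] sd [0.42 0.43 0.5 ] M [ 0.073 -0.009  0.015] p [0.5386 0.0244 0.2449]
```

View pics/m1.png

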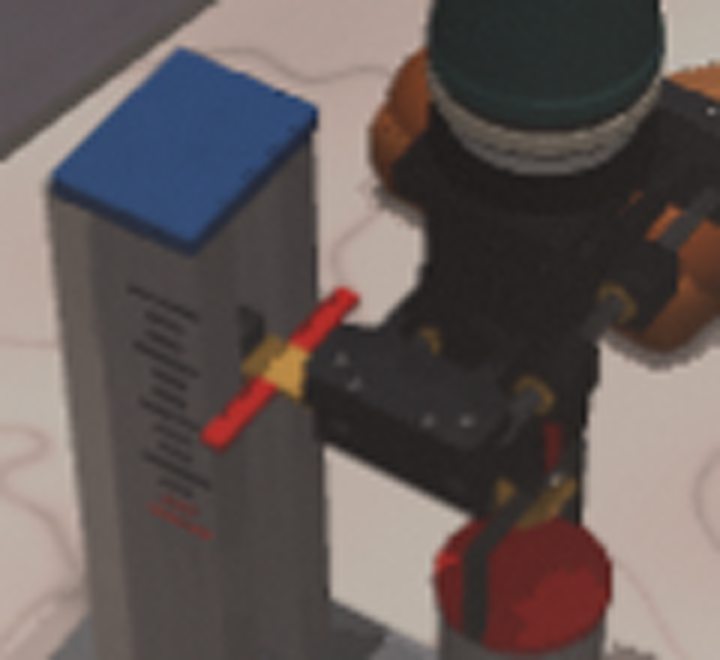

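```bash
python3 -m pendant '[[-0.6,[0,0,0],[0,0,0]],[-0.4,[0,0,0],[0,0,0]],[-0.2,[0,0,0],[0,0,0]],[0,[0,0,0],[0,0,0]],[0,[0,0,0],[0,0,0]],[0,[0,0,0],[0,0,0]],[0,[0,0,0],[0,0,0]],[0,[0,0,0],[0,0,0]]]'
python3 - <<'E'
from h import *
go(yaw=6.7)
s=cams.capture("side");t=cams.capture("top")
crop(s,255,130,375,240,6,"pics/n1.png")
favg(10)
go()
crop(cams.capture("side"),255,130,375,240,6,"pics/n2.png")
E
```

```text
time_s: 24.42
ee_pos: [0.5384, 0.0242, 0.2447]
eef_rot: [0.998, 0.059, -0.0, 0.001]
wrist_force: [0.1, 0.3, -0.4]
width: 0.5
t 24.43 p [0.5384 0.0242 0.2447] toolx yaw 6.71 z [-8.0e-04 -1.6e-03 -1.0e+00] F [ 0.11  0.3  -0.4 ] M [0.067 0.026 0.008] w 0.5
  turn [0.08 0.06 0.01]
F [-0.222 -0.066  0.191] sd [0.36 0.44 0.31] M [0.014 0.003 0.016] p [0.5384 0.0242 0.2447]
t 25.02 p [0.5384 0.0243 0.2447] toolx yaw 6.72 z [-8.0e-04 -1.6e-03 -1.0e+00] F [-0.62  0.28  0.31] M [ 0.029 -0.041  0.065] w 0.498
```

View pics/n1.png

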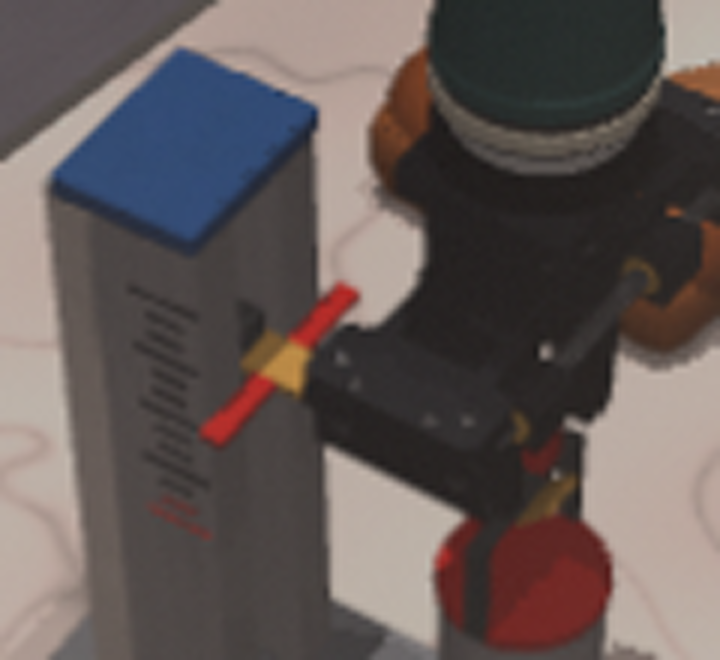

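View pics/n2.png

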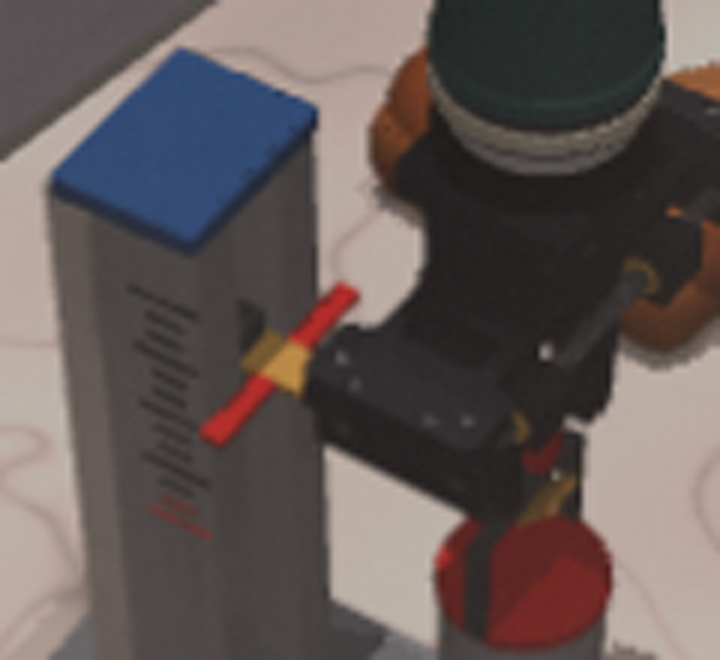

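Run:
```python
from h import *
ims=[];n=50
for i in range(n):
    s=cams.capture("side")[180:300,250:420].astype(int); ims.append(s)
a=np.mean(ims[:5],0)
print([round(float(np.abs(np.mean(ims[k:k+5],0)-a).max()),1) for k in range(5,n,5)])
go()
```

```text
[2.2, 2.4, 1.8, 2.0, 2.0, 2.2, 2.2, 2.4, 2.0]
t 27.57 p [0.5384 0.0242 0.2447] toolx yaw 6.71 z [-8.0e-04 -1.6e-03 -1.0e+00] F [-0.43 -0.35 -0.42] M [ 0.004 -0.001 -0.003] w 0.498
```

```bash
python3 -m pendant '[[-0.4,[0,0,0],[0,0,0]],[-0.6,[0,0,0],[0,0,0]],[-0.8,[0,0,0],[0,0,0]],[-1,[0,0,0],[0,0,0]],[-1,[0,0,0],[0,0,0]],[-1,[0,0,0],[0,0,0]],[-1,[0,0,0],[0,0,0]],[-1,[0,0,0],[0,0,0]],[-1,[0,0,0],[0,0,0]],[-1,[0,0,0],[0,0,0]]]'
python3 - <<'E'
from h import *
go(yaw=6.7); favg(6)
crop(cams.capture("side"),255,130,375,240,6,"pics/o1.png")
E
```

```text
time_s: 28.82
ee_pos: [0.5384, 0.0243, 0.2448]
eef_rot: [0.998, 0.059, -0.0, 0.001]
wrist_force: [1.0, -0.1, 0.2]
width: 0.157
t 28.82 p [0.5384 0.0243 0.2448] toolx yaw 6.72 z [-8.0e-04 -1.5e-03 -1.0e+00] F [ 0.97 -0.11  0.23] M [0.035 0.024 0.003] w 0.157
  turn [0.08 0.05 0.02]
F [0.035 0.189 0.186] sd [0.48 0.55 0.42] M [0.044 0.017 0.013] p [0.5384 0.0243 0.2448]
```

View pics/o1.png

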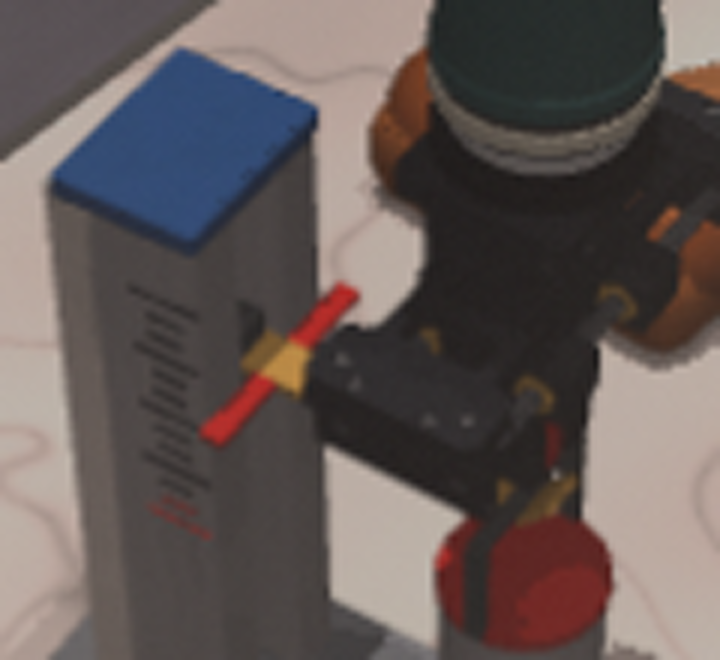

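Gripped again (width 0.157). Raising gently.

```bash
python3 -m pendant '[[-1,[0,0,-0.001],[0,0,0]],[-1,[0,0,-0.0025],[0,0,0]],[-1,[0,0,-0.0035],[0,0,0]],[-1,[0,0,-0.0035],[0,0,0]],[-1,[0,0,-0.0035],[0,0,0]],[-1,[0,0,-0.0035],[0,0,0]],[-1,[0,0,-0.0035],[0,0,0]],[-1,[0,0,-0.0035],[0,0,0]],[-1,[0,0,-0.0035],[0,0,0]],[-1,[0,0,-0.0035],[0,0,0]]]'
python3 - <<'E'
from h import *
go(yaw=6.7)
E
```

```text
time_s: 30.42
ee_pos: [0.5383, 0.0243, 0.2777]
eef_rot: [0.998, 0.059, -0.001, 0.001]
wrist_force: [2.0, 0.3, -0.9]
width: 0.154
t 30.43 p [0.5383 0.0243 0.2777] toolx yaw 6.72 z [-0.0013 -0.0015 -1.    ] F [ 2.03  0.31 -0.85] M [ 0.003 -0.118 -0.008] w 0.154
  turn [0.08 0.08 0.02]
```

```bash
python3 -m pendant '[[-1,[0.0004,0,-0.0025],[0,0,0]],[-1,[0,0,-0.0025],[0,0,0]],[-1,[0,0,-0.0025],[0,0,0]],[-1,[0,0,-0.0025],[0,0,0]],[-1,[0,0,-0.0025],[0,0,0]],[-1,[0,0,-0.002],[0,0,0]],[-1,[0,0,-0.002],[0,0,0]],[-1,[0,0,-0.002],[0,0,0]],[-1,[0,0,-0.002],[0,0,0]],[-1,[0,0,-0.002],[0,0,0]]]'
python3 - <<'E'
from h import *
go(yaw=6.7)
E
```

```text
time_s: 31.68
ee_pos: [0.5377, 0.0243, 0.3003]
eef_rot: [0.998, 0.059, -0.002, 0.001]
wrist_force: [-0.1, -0.7, -3.5]
width: 0.159
t 31.68 p [0.5377 0.0243 0.3003] toolx yaw 6.71 z [-0.0046 -0.0016 -1.    ] F [-0.09 -0.66 -3.49] M [ 0.084 -0.052  0.01 ] w 0.159
  turn [0.06 0.28 0.01]
```

```bash
python3 -m pendant '[[-1,[0,0,-0.0025],[0,0.2,0]],[-1,[0,0,-0.004],[0,0,0]],[-1,[0,0,-0.005],[0,0,0]],[-1,[0,0,-0.005],[0,0,0]],[-1,[0,0,-0.003],[0,0,0]],[-1,[0,0,-0.001],[0,0,0]],[-1,[0,0,0],[0,0,0]]]'
python3 - <<'E'
from h import *
go((.447,.0137,.3225),yaw=6.7); favg(4)
crop(cams.capture("side"),255,130,375,240,6,"pics/q1.png")
E
```

```text
time_s: 32.55
ee_pos: [0.5377, 0.0244, 0.3226]
eef_rot: [0.998, 0.059, -0.0, 0.001]
wrist_force: [1.2, 0.5, -3.6]
width: 0.153
t 32.55 p [0.5377 0.0244 0.3226] toolx yaw 6.71 z [-9.0e-04 -1.2e-03 -1.0e+00] F [ 1.17  0.51 -3.6 ] M [0.025 0.067 0.034] w 0.153
  shift [-0.0913 -0.      0.0002] n 2.0
  turn [0.06 0.06 0.01]
F [-0.041  0.023 -3.06 ] sd [0.48 0.78 0.48] M [ 0.006  0.031 -0.001] p [0.5376 0.0244 0.3224]
```

View pics/q1.png

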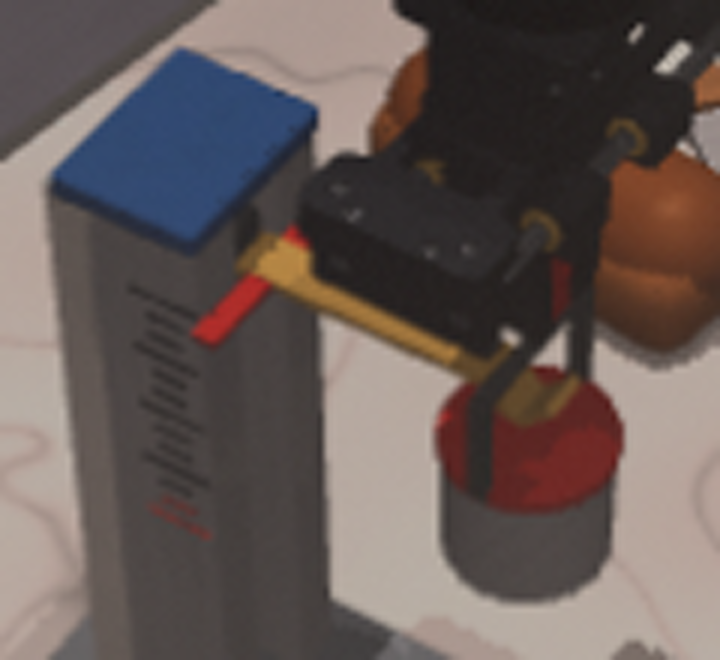

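The hook is back at the top and the tin is free inside the window. Backing out now.

```bash
python3 -m pendant '[[-1,[-0.007,0,0],[0,0,0]],[-1,[-0.014,0,0],[0,0,0]],[-1,[-0.016,0,0],[0,0,0]],[-1,[-0.016,0,0],[0,0,0]],[-1,[-0.016,0,0],[0,0,0]],[-1,[-0.014,0,0],[0,0,0]],[-1,[-0.01,0,0],[0,0,0]],[-1,[0,0,0],[0,0,0]]]'
python3 - <<'E'
from h import *
go((.455,-.265,.30),(.455,-.265,.21),(.455,-.265,.148),yaw=6.7)
crop(cams.capture("side"),255,130,375,240,6,"pics/r1.png")
E
```

```text
time_s: 33.8
ee_pos: [0.4371, 0.0126, 0.3227]
eef_rot: [0.998, 0.058, -0.001, 0.001]
wrist_force: [0.0, 0.1, -3.9]
width: 0.157
t 33.8 p [0.4371 0.0126 0.3227] toolx yaw 6.7 z [-0.0012 -0.0014 -1.    ] F [ 0.01  0.11 -3.94] M [ 0.026 -0.009 -0.035] w 0.157
  shift [-0.0146  0.2778  0.023 ] n 5.0
  shift [ 0.0001 -0.0001  0.09  ] n 2.0
  shift [ 0.0001 -0.0001  0.062 ] n 1.0
  turn [0.07 0.08 0.  ]
```

View pics/r1.png

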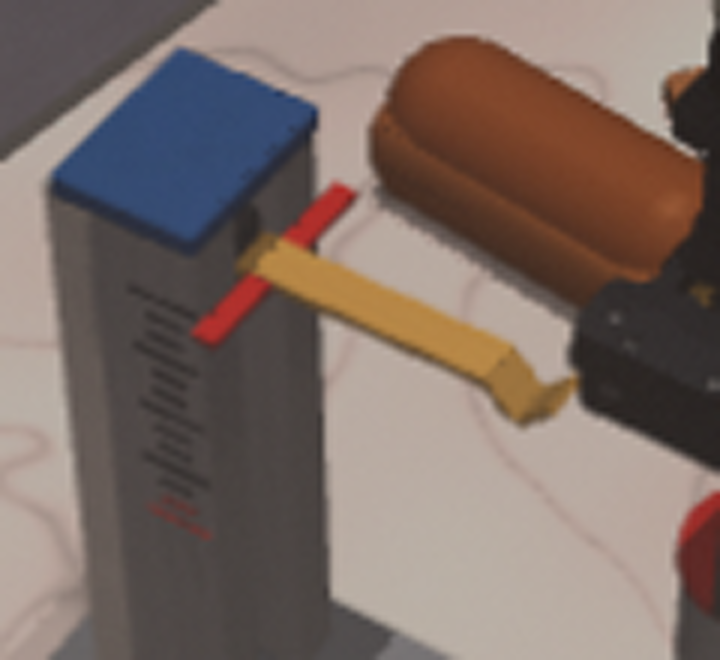

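```bash
python3 -m pendant '[[-1,[-0.003,0.02,0.0],[0,0,0]],[-1,[-0.003,0.045,0],[0,0,0]],[-1,[-0.003,0.05,0],[0,0,0]],[-1,[-0.003,0.05,0],[0,0,0]],[-1,[-0.003,0.05,0],[0,0,0]],[-1,[0,0.04,0.01],[0,0,0]],[-1,[0,0.02,0.02],[0,0,0]],[-1,[0,0,0.02],[0,0,0]],[-1,[0,0,0.01],[0,0,0]],[-1,[0,0,0],[0,0,0]]]'
python3 - <<'E'
from h import *
go((.455,-.265,.18),yaw=6.7)
crop(cams.capture("side"),350,100,510,290,3,"pics/s1.png")
E
```

```text
time_s: 35.1
ee_pos: [0.4624, -0.2735, 0.2612]
eef_rot: [0.998, 0.06, 0.002, 0.001]
wrist_force: [-0.2, -0.1, -2.5]
width: 0.153
t 35.1 p [ 0.4624 -0.2735  0.2612] toolx yaw 6.83 z [ 0.0049 -0.0017 -1.    ] F [-0.21 -0.15 -2.52] M [0.001 0.099 0.021] w 0.153
  shift [-0.0067 -0.0095  0.0812] n 2.0
  turn [ 0.13 -0.27  0.13]
```

View pics/s1.png

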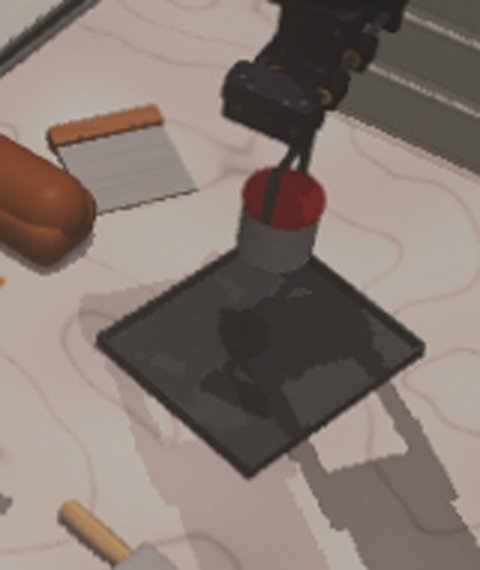

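```bash
python3 -m pendant '[[-1,[-0.007,-0.009,0.015],[0,-0.2,0]],[-1,[0,0,0.025],[0,0,0]],[-1,[0,0,0.025],[0,0,0]],[-1,[0,0,0.012],[0,0,0]],[-1,[0,0,0],[0,0,0]]]'
python3 - <<'E'
from h import *
go((.455,-.265,.1475),yaw=6.7); favg(4)
E
```

```text
time_s: 35.78
ee_pos: [0.4549, -0.263, 0.1846]
eef_rot: [0.998, 0.061, 0.003, 0.003]
wrist_force: [-0.7, 1.0, -3.1]
width: 0.157
t 35.77 p [ 0.4549 -0.263   0.1846] toolx yaw 7.01 z [ 0.0062 -0.005  -1.    ] F [-0.73  0.97 -3.14] M [ 0.008  0.009 -0.01 ] w 0.157
  shift [-0.0003  0.0017  0.0371] n 1.0
  turn [ 0.33 -0.32  0.31]
F [ 0.14   0.21  -3.207] sd [0.28 0.48 0.44] M [ 0.037 -0.    -0.011] p [ 0.4559 -0.2638  0.186 ]
```

```bash
python3 -m pendant '[[-1,[0,0,0.01],[0.3,-0.3,0]],[-1,[0,0,0.012],[0,0,0]],[-1,[0,0,0.008],[0,0,0]],[-1,[0,0,0.003],[0,0,0]],[-1,[0,0,0],[0,0,0]]]'
python3 - <<'E'
from h import *
go((.455,-.265,.1475),yaw=6.7); favg(6)
E
```

```text
time_s: 36.6
ee_pos: [0.4571, -0.2649, 0.1522]
eef_rot: [0.998, 0.061, 0.002, 0.002]
wrist_force: [-0.3, -0.8, -3.4]
width: 0.157
t 36.6 p [ 0.4571 -0.2649  0.1522] toolx yaw 6.97 z [ 0.0046 -0.0032 -1.    ] F [-0.33 -0.78 -3.37] M [0.06  0.045 0.025] w 0.157
  shift [-0.0021 -0.0002  0.0046] n 1.0
  turn [ 0.21 -0.24  0.27]
F [ 0.073 -0.222 -3.258] sd [0.45 0.53 0.45] M [0.002 0.029 0.029] p [ 0.4575 -0.2652  0.1529]
```

```bash
python3 -m pendant '[[-1,[0,0,0.0015],[0.2,-0.2,0]],[-1,[0,0,0.0015],[0,0,0]],[-1,[0,0,0.001],[0,0,0]],[-1,[0,0,0.001],[0,0,0]],[-1,[0,0,0],[0,0,0]]]'
python3 - <<'E'
from h import *
go((.455,-.265,.1475),yaw=6.7); favg(6)
E
```

```text
time_s: 37.52
ee_pos: [0.4579, -0.2654, 0.1482]
eef_rot: [0.998, 0.061, 0.001, 0.001]
wrist_force: [-0.1, -0.5, -3.7]
width: 0.156
t 37.52 p [ 0.4579 -0.2654  0.1482] toolx yaw 6.97 z [ 0.0027 -0.0014 -1.    ] F [-0.06 -0.52 -3.7 ] M [-0.025  0.048 -0.032] w 0.156
  shift [-0.0028 -0.0008  0.0007] n 1.0
  turn [ 0.1  -0.14  0.27]
F [ 0.199 -0.165 -3.076] sd [0.32 0.45 0.28] M [-0.     0.02   0.005] p [ 0.458  -0.2655  0.1484]
```

```bash
python3 -m pendant '[[-1,[0,0,0.001],[0,-0.1,0]],[-1,[0,0,0.001],[0,0,0]],[-1,[0,0,0],[0,0,0]]]'
python3 - <<'E'
from h import *
go((.455,-.265,.1475),yaw=6.7); favg(6)
E
```

```text
time_s: 38.2
ee_pos: [0.458, -0.2655, 0.1464]
eef_rot: [0.998, 0.061, 0.001, 0.001]
wrist_force: [0.4, -0.9, -3.4]
width: 0.155
t 38.2 p [ 0.458  -0.2655  0.1464] toolx yaw 6.97 z [ 0.0012 -0.0019 -1.    ] F [ 0.41 -0.89 -3.38] M [0.039 0.095 0.025] w 0.155
  shift [-0.003  -0.0009 -0.0011] n 1.0
  turn [ 0.12 -0.06  0.27]
F [-2.000e-03  1.900e-01 -3.385e+00] sd [0.43 0.3  0.32] M [0.    0.026 0.007] p [ 0.4581 -0.2656  0.1465]
```

```bash
python3 -m pendant '[[-1,[0,0,0.001],[0,0,0]],[-1,[0,0,0.0007],[0,0,0]],[-1,[0,0,0],[0,0,0]]]'
python3 - <<'E'
from h import *
go(yaw=6.7); favg(6)
E
```

```text
time_s: 38.88
ee_pos: [0.4581, -0.2656, 0.1447]
eef_rot: [0.998, 0.061, 0.001, 0.001]
wrist_force: [-0.2, 1.1, -3.2]
width: 0.153
t 38.88 p [ 0.4581 -0.2656  0.1447] toolx yaw 6.97 z [ 0.0015 -0.0021 -1.    ] F [-0.19  1.12 -3.24] M [ 0.003 -0.036 -0.004] w 0.153
  turn [ 0.13 -0.07  0.27]
F [ 0.251  0.179 -3.13 ] sd [0.35 0.55 0.58] M [0.027 0.018 0.015] p [ 0.4582 -0.2656  0.1448]
```

```bash
python3 -m pendant '[[-1,[0,0,0.0008],[0,0,0]],[-1,[0,0,0.0008],[0,0,0]],[-1,[0,0,0],[0,0,0]]]'
python3 - <<'E'
from h import *
go(yaw=6.7); favg(6)
crop(cams.capture("side"),380,140,500,280,4,"pics/t1.png")
E
```

```text
time_s: 39.55
ee_pos: [0.4589, -0.2659, 0.1445]
eef_rot: [0.998, 0.061, 0.001, 0.001]
wrist_force: [-0.2, -0.1, -1.9]
width: 0.153
t 39.55 p [ 0.4589 -0.2659  0.1445] toolx yaw 6.97 z [ 0.0031 -0.0027 -1.    ] F [-0.2  -0.12 -1.94] M [ 0.045  0.18  -0.017] w 0.153
  turn [ 0.18 -0.16  0.27]
F [-0.102  0.665 -0.851] sd [0.45 0.48 0.55] M [0.084 0.186 0.012] p [ 0.4589 -0.2659  0.1444]
```

View pics/t1.png

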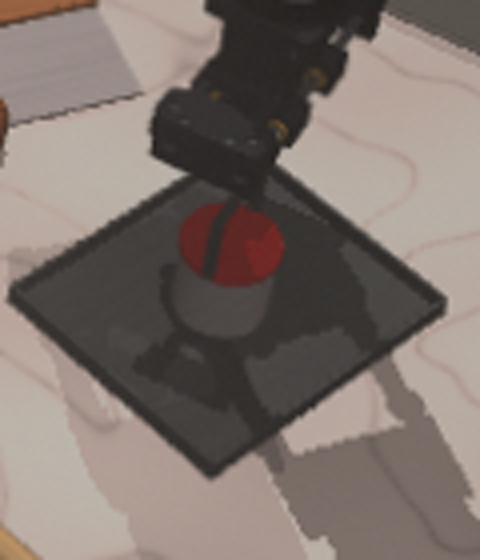

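Contact: the load dropped to 0.85 N and the tin stands near the pan's centre. I'll lower slightly more, then release.

```bash
python3 -m pendant '[[-1,[0,0,0.0007],[0,0,0]],[-0.6,[0,0,0],[0,0,0]],[-0.4,[0,0,0],[0,0,0]],[-0.2,[0,0,0],[0,0,0]],[0.2,[0,0,0],[0,0,0]],[0.2,[0,0,0],[0,0,0]],[0.2,[0,0,0],[0,0,0]],[0.2,[0,0,0],[0,0,0]],[0.2,[0,0,0],[0,0,0]]]'
python3 - <<'E'
from h import *
go(yaw=6.7)
crop(cams.capture("side"),380,140,500,280,4,"pics/u1.png")
E
```

```text
time_s: 41.02
ee_pos: [0.4599, -0.2666, 0.1445]
eef_rot: [0.998, 0.061, 0.003, 0.002]
wrist_force: [0.7, -0.3, -0.0]
width: 0.602
t 41.02 p [ 0.4599 -0.2666  0.1445] toolx yaw 6.96 z [ 0.0056 -0.0043 -1.    ] F [ 0.69 -0.33 -0.01] M [-0.017  0.004  0.025] w 0.602
  turn [ 0.28 -0.29  0.26]
```

View pics/u1.png

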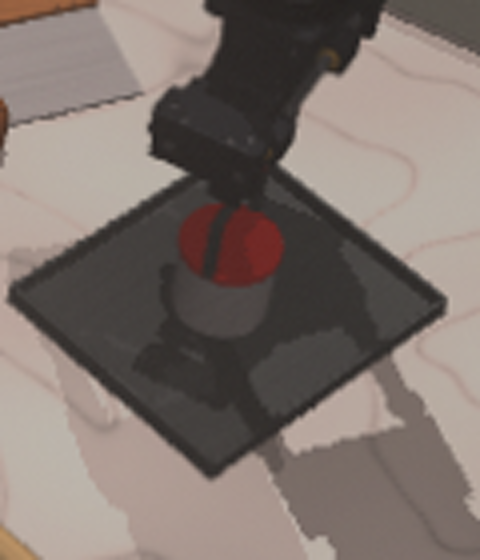

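Released, so I'll rise straight up.

```bash
python3 -m pendant '[[0.2,[0,0,-0.01],[0,0,0]],[0.2,[0,0,-0.02],[0,0,0]],[0.2,[0,0,-0.03],[0,0,0]],[0.2,[0,0,-0.03],[0,0,0]],[0.2,[0,0,-0.04],[0,0,0]],[0.2,[0,0,-0.03],[0,0,0]],[0.2,[-0.02,0,-0.02],[0,0,0]],[0.2,[0,0,0],[0,0,0]],[0.2,[0,0,0],[0,0,0]]]'
python3 - <<'E'
from h import *
go()
s=cams.capture("side"); cv2.imwrite("pics/v1.png",s[:,:,::-1])
crop(s,380,140,500,280,4,"pics/v3.png")
t=cams.capture("top"); cv2.imwrite("pics/v2.png",t[:,:,::-1])
E
```

```text
time_s: 42.2
ee_pos: [0.4391, -0.2682, 0.3351]
eef_rot: [0.998, 0.061, 0.005, 0.004]
wrist_force: [0.1, -0.2, 0.1]
width: 0.599
t 42.2 p [ 0.4391 -0.2682  0.3351] toolx yaw 6.97 z [ 0.0094 -0.0065 -0.9999] F [ 0.06 -0.24  0.07] M [-0.006  0.015 -0.018] w 0.599
```

View pics/v1.png

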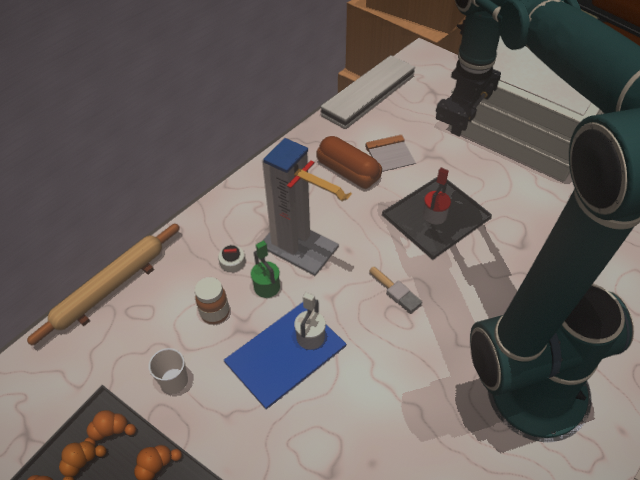

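View pics/v3.png

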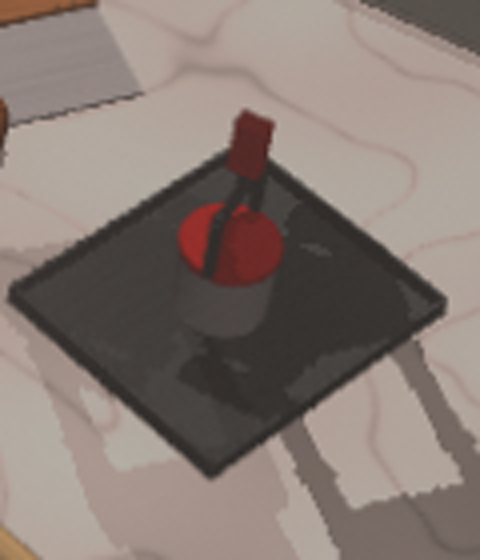

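Run:
```python
from h import *
a=cv2.imread("pics/side0.png").astype(int);b=cv2.imread("pics/v1.png").astype(int)
for n,(u0,v0,u1,v1) in dict(hook=(245,130,365,210),white=(290,295,335,350),jar=(190,275,235,325),brush=(365,260,425,315)).items():
    print(n,np.abs(a-b)[v0:v1,u0:u1].max(), np.abs(a-b)[v0:v1,u0:u1].mean().round(2))
from station import ticket
print(ticket.finish_job())
```

```text
hook 5 0.65
white 4 0.62
jar 4 0.6
brush 24 3.89
the job is handed in; nothing more can be done
None
```

I weighed the red-lidded tin on the hook and set it upright in the black pan. The job was handed in at about 42 s and reported no verdict.

- **Weighing:** The tin weighed about 3.4 N (roughly 0.35 kg) on the wrist force and pulled the hook down about 54 mm. The bar first touched one side of the V seat, then the other, so I nudged it a millimetre or less to centre it. At release the hook rose only about 1 mm. Pictures taken over 2.5 s while it hung free showed no movement.
- **Unhooking:** I gripped the tin again and raised it at about 20–30 mm/s. The hook came back to the top before I backed the tin out.
- **Setting down:** Contact came about 2 mm lower than I had worked out, so I eased down in steps of about 1 mm before letting go. The measured load at contact stayed under 4 N.
- **Last checks:**
  - The tin stands about 6 mm from the pan's centre.
  - The wrist force is near zero and the gripper is clear above the tin.
  - The hook, white tin and jar look the same as in the first picture.
  - The area round the brush differed slightly more (up to 24 grey levels). I put that down to the arm's shadow, as the robot never went near it.
- **Disagreements and limits:**
  - The two cameras disagreed by 2–7 mm on positions. I used values in between and corrected by feel at the hook.
  - Hook speed was not measured directly. I judged it from the commanded motion and the pictures.

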